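# Back up the carton blanks and close the press drawer

### The arm

A 6-joint arm with a two-finger parallel gripper is mounted at the origin on the work surface. World frame = base frame: x ahead of the robot, y to its left, z up, the work surface at z = 0. Lengths are in m, angles in degrees, forces in N, time in s.
With the tool pointing down it reaches from about 0.325 to 1 m from the base axis. Payload 5.1 kg.
Tool frame: the origin (TCP) lies on the centre line of the jaws, within the pads' length; the fingertips stand 17 mm ahead of it and the grasp point (between the pads) lies 2 mm behind it; z points along the fingers, y is the line along which they close (so a half turn about z gives the same grasp; the last joint's range is limited). The gripper opens to 85 mm and grips with 20 to 120 N. Pads are 22 mm wide; open, the fingers measure 114 mm over their backs; the gripper's body (76 mm by 85 mm) begins 54 mm behind the grasp point. The pads swing forward as they close: fully open they stand 13 mm farther back than shut.
Start: joints at [65.569, 7.093, 94.555, -0, 78.352, -4.733], TCP at [0.219, 0.612, 0.248] pointing down, gripper open.
Joint ranges: [-149.61, 149.61], [-58.7, 133.49], [1.44, 155.28], [-77.14, 257.14], [18.33, 153.61], [-166.67, 166.67]. Speed limits (degrees/s): [147.25, 147.25, 180, 180, 180, 180].

### API

Orientations are given as [roll, pitch, yaw] about the fixed x, y, z axes, in that order (R = Rz(yaw) Ry(pitch) Rx(roll)).
In Python, from plant import * gives the robot as it stands.
- The arm moves only by the tool drive_tool, never from a script. Its argument "increments" is a list of rows, each a list of 4 numbers: the shift along the world's x, y, z in mm, then the turn about the world's z in degrees. A call has 1 to 10 rows; each row is the pose to reach, as a shift and turn from the pose commanded when the call began; what a row does not reach only later rows make up. A row lasts 1/10 s, in which the tool goes at most 50 mm and 8.59 degrees, less where a joint would pass 70% of its speed; a pose out of reach is approached as far as the arm can. A call with a gripper value outside its range is refused whole. "claw" is the finger opening in mm, from 0 to 85.4, set as the call begins (left out, the last holds). The fingers move at their own pace and stop on an object; "grip_force" is the grip in N (left out, the last holds). Time passes only in rows, so rows that repeat a pose let the fingers close. It gives the time, the measured TCP pose, the force, the opening and the grip force at its end, in the units of the state.
- observe(): the state, without advancing time (a new reading comes with each control period).
- snapshot(name): name is "scene" or "top" or "wrist"; returns the picture (400x640x3 uint8, red, green, blue); there is no depth.
- calibration(name): a dict with "fovy" (degrees; the focal length in pixels is half the picture's height over the tangent of half this angle, whatever the lens; pixels are square), "cx", "cy" (the principal point, pixels), "rvec" (rotation vector, rad) and "tvec" (3), from world to camera coordinates, as OpenCV has them. Camera axes: x right, y down, z forward; pixel columns grow to the right and rows downward; lengths in m; the calibration is good to about 2 mm. A picture is of the moment at which its call begins: read the wrist's pose just before it. calibration takes no time and is no camera call; for the wrist camera it gives the pose at the moment of the call.
- finish_job(): hands the job in; it is judged then, once.
The state is a dict: "t": time; "q": joint angles; "joint_velocities": joint speeds; "joint_torque": joint torques, N m; "eef_pos": TCP position; "eef_rot": TCP orientation; "contact_force": force on the tool from outside, world axes, zero at the start; "wrist_torque": the same for the moment, N m; "finger_gap": finger opening in m; "finger_force": force on a finger pad.
Only numpy, scipy, OpenCV 4.12 (cv2) and the standard library are available. Lean on these libraries where they do the work, as an engineer would, in place of code of your own. Each camera call takes 0.05 s, during which the arm holds its last target. There are 200 camera calls.

### The job

Load the carton press: lay the straightedge flat in the open drawer, with one long edge flush against the free edge of the pack of blanks (the edge beside the wide empty strip of the tray), about midway along it. Then, with the straightedge left there, gently push the drawer fully home by its yellow push plate until it clicks in at its detent. Leave the tape roll and the cardboard core where they are.

Things in the scene. Friction and masses are not known exactly. Their poses are not given: they have to be found in the camera images.
- straightedge: Loose aluminium straightedge with a raised red grip rib, about 0.35 kg, lying flat on the bench. Base 150 x 50 x 8 mm; the rib stands on the base's middle, along its length: 80 mm long, 14 mm wide, from 8 to 50 mm above the underside. Origin at the centre of the underside, x along the 150 mm, y across, z up. Either long edge will do.
- pack_edge (a point): On the drawer: middle of the pack's free edge, at the tray floor (26 mm above the bench). x points the way the drawer closes, along that edge; y over the pack. The ochre pack, fixed in the tray, lies on the +y side: 170 mm (x) by 150 mm, 14 mm thick. On the -y side is 92 mm of empty tray floor. The tray inside is 228 mm long in x, centred here; its rim is 10 mm above its floor.
- push_plate (a point): Point on the outer face of the drawer's yellow push plate (its front), mid-width, 75 mm above the bench, at the plate's top edge. The plate is 260 mm wide, 12 mm thick, and reaches from 6 to 75 mm above the bench. Axes as for pack_edge: push along +x. With the drawer home this face is still 45 mm in front of the press housing.
- drawer (a joint): How far the drawer stands open, in m: 0 is fully home on its stop; 0.18 to 0.22 at the start. It slides with about 2 N; a sprung detent needs some 8 N about 15 mm before home, then the drawer snaps in by itself over the last 5 mm and is held.
- press: The blue bench-top press, fixed: 280 mm deep (x), 360 mm wide (y), 170 mm high, with a 70 mm wide screw boss to 220 mm on top. Origin at the centre of its underside; its open front faces -x, and the drawer comes out of it there. Its opening reaches 97 mm above the bench, so the straightedge clears it when lying flat in the tray.
- tape_roll: A roll of brown packing tape lying flat, 100 mm across, 48 mm high; origin at the centre of its underside. Leave it alone.
- core_tube: An upright cardboard core, 60 mm across, 110 mm high; origin at the centre of its underside. Leave it alone.
There are look-alikes about, which are no part of the job. Leave any orange look-alike of the straightedge alone.

How it is judged (in metres and radians):
On the way:
1. the straightedge lies flat in the tray, flush against the pack's free edge, while the drawer is still open (more than 100 mm) (y of straightedge in the frame of pack_edge between -0.0285 and -0.0225 m and x of straightedge in the frame of pack_edge between -0.03 and 0.03 m and z of straightedge in the frame of pack_edge between -0.004 and 0.004 m and angle between the x axis of straightedge and the x axis of pack_edge, either way round below 0.035 rad and angle between straightedge's own z axis and vertical below 0.05 rad and value of joint drawer above 0.1 m), for 0.2 s.
At the end, for the whole second after the job is handed in: The drawer is home (less than 3 mm open) and still; the straightedge lies at rest flat on the tray floor, its long edge within 3.5 mm of the pack's free edge at mid-length and parallel to it within 2 degrees, its middle within 30 mm of the edge's middle (value of joint drawer below 0.003 m and velocity of joint drawer between -0.01 and 0.01 m/s and y of straightedge in the frame of pack_edge between -0.0285 and -0.0225 m and x of straightedge in the frame of pack_edge between -0.03 and 0.03 m and z of straightedge in the frame of pack_edge between -0.004 and 0.004 m and angle between the x axis of straightedge and the x axis of pack_edge, either way round below 0.035 rad and angle between straightedge's own z axis and vertical below 0.05 rad and linear speed of straightedge below 0.01 m/s); the robot touches nothing.
It fails at once if the drawer is slammed (faster than 0.4 m/s) (velocity of joint drawer below -0.4 m/s).
It fails at once if the tape roll or the cardboard core is moved more than 25 mm (distance of any of tape_roll, core_tube from where it was at the start of the episode above 0.025 m).
It also fails if it takes over 54 s, if anything falls off the work surface, if the arm or the gripper's body presses on something with over 40 N, if the wrist force passes 120 N, or if a joint passes its speed limit or range.

## Working session

There is one attempt and no reset: what is moved stays moved. The work goes in short steps, Python scripts to look and compute and a tool call to move; the robot and the scene stay as the last step left them, time stands still between calls to the robot, and variables do not carry over. Pictures are saved under pics/ and viewed, at most 10 in all, crops included, and the job is handed in when it is done.

Besides the shell and the picture viewer there is one more tool, called after ">>>" as name([rows], argument=value, ...), one row to a line, values as JSON. drive_tool: Moves the arm, as the interface text tells. Its arguments: {"type":"object","properties":{"increments":{"type":"array","items":{"type":"array","items":{"type":"number"}}},"claw":{"type":"number"},"grip_force":{"type":"number"}},"required":["increments"]}

```bash
mkdir -p pics
cat > h.py <<'E'
from plant import *
import numpy as np, cv2
def cam(n):
    c=calibration(n); R=cv2.Rodrigues(np.array(c["rvec"],float))[0]; t=np.array(c["tvec"],float).ravel()
    f=200/np.tan(np.radians(c["fovy"])/2); return f,c["cx"],c["cy"],R,t
def onplane(C,uv,z):
    f,cx,cy,R,t=C; uv=np.atleast_2d(np.array(uv,float))
    d=np.c_[(uv[:,0]-cx)/f,(uv[:,1]-cy)/f,np.ones(len(uv))]@R
    o=-R.T@t; return o+d*((z-o[2])/d[:,2])[:,None]
def tri(C1,p1,C2,p2):
    A=[];b=[]
    for C,p in((C1,p1),(C2,p2)):
        f,cx,cy,R,t=C; d=R.T@np.array([(p[0]-cx)/f,(p[1]-cy)/f,1]);d/=np.linalg.norm(d)
        P=np.eye(3)-np.outer(d,d);A.append(P);b.append(P@(-R.T@t))
    return np.linalg.lstsq(np.vstack(A),np.hstack(b),rcond=None)[0]
def save(n,im): cv2.imwrite(f"pics/{n}.png",cv2.cvtColor(im,cv2.COLOR_RGB2BGR))
E
python3 - <<'E'
from h import *
a=snapshot("top");b=snapshot("scene")
np.save("top0.npy",a);np.save("scene0.npy",b)
save("top0",a);save("scene0",b)
print(calibration("top"),calibration("scene"),calibration("wrist"),observe())
E
```

```text
{'fovy': 46.317539250004884, 'cx': 313.16590513500984, 'cy': 201.43104526673625, 'rvec': array([ 2.09488062, -2.13414971,  0.21894828]), 'tvec': array([-0.14267147,  0.40525571,  1.50815031])} {'fovy': 42.618117947713515, 'cx': 322.9432384786497, 'cy': 194.96193833277366, 'rvec': array([ 2.29721166,  1.71640187, -0.27855526]), 'tvec': array([ 0.01349688, -0.39788349,  2.1221762 ])} {'fovy': 59.2904491622481, 'cx': 321.7951228136994, 'cy': 200.2520013825823, 'rvec': array([-2.34208539, -1.64941547, -0.26493805]), 'tvec': array([-0.64758093, -0.04065712,  0.38122507])} {'t': 0.1, 'q': array([ 6.55681306e+01,  7.12863546e+00,  9.46273128e+01,  2.41525588e-03,
        7.83508733e+01, -4.73375195e+00]), 'joint_velocities': array([-0.03902881,  0.04937284, -0.16698935, -0.02986325,  0.08841887,
        0.0455709 ]), 'joint_torque': array([-4.12789004e-04, -4.24927461e+01, -3.66654110e+01, -1.71917827e-04,
        3.93437935e-03,  9.28987021e-06]), 'eef_pos': array([0.2189041 , 0.61147499, 0.24717771]), 'eef_rot': array([-1.79893738e+02, -1.11720344e-02,  1.60301382e+02]), 'contact_force': array([ 0.29919018,  0.25681198, -0.19336803]), 'wrist_torque': array([-0.0085944 ,  0.01662134, -0.00204453]), 'finger_force': 0.0, 'finger_gap': 0.08553589119946906}
```

View pics/top0.png

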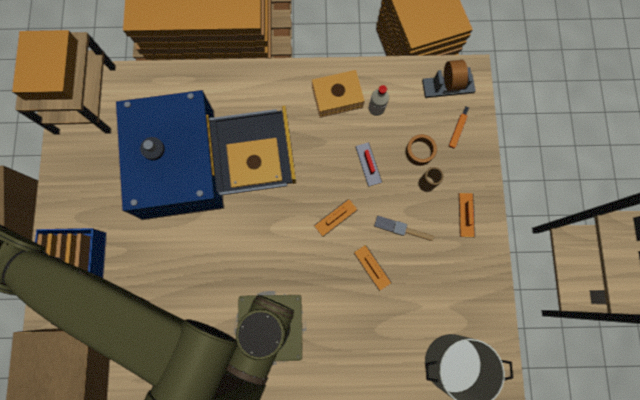

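View pics/scene0.png

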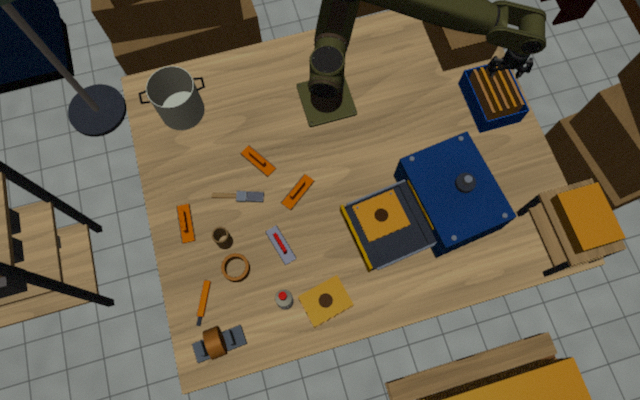

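Top view: the straightedge (grey base, red rib) is at (369,163). These could be mistaken for it:
- orange plates at (336,217), (373,268) and (467,214)
- the scraper at (390,226)
- the red-capped bottle at (380,98)
- the knife at (460,127)

The ochre pack in the drawer is at (254,162), and another at (338,93) lies on the bench. The plate is at (288,145). The wide empty strip is on the upper side of the pack in the image. I choose (369,163).

```bash
cat > m.py <<'E'
from h import *
def red(im):
    hsv=cv2.cvtColor(im,cv2.COLOR_RGB2HSV); 
    return (((hsv[...,0]<6)|(hsv[...,0]>172))&(hsv[...,1]>140)&(hsv[...,2]>70)).astype(np.uint8)
def ochre(im):
    hsv=cv2.cvtColor(im,cv2.COLOR_RGB2HSV)
    return ((hsv[...,0]>14)&(hsv[...,0]<28)&(hsv[...,1]>140)&(hsv[...,2]>110)).astype(np.uint8)
def blobs(m,amin=30):
    cs=cv2.findContours(m,cv2.RETR_EXTERNAL,cv2.CHAIN_APPROX_NONE)[0]
    return [c for c in cs if cv2.contourArea(c)>=amin]
E
python3 - <<'E'
from m import *
C={}
for n in("top","scene"):
    im=np.load(n+"0.npy");C[n]=cam(n)
    for k,fn in(("red",red),("ochre",ochre)):
        for c in blobs(fn(im)):
            r=cv2.minAreaRect(c); 
            if 40<cv2.contourArea(c)<6000: print(n,k,np.round(r[0],1),np.round(r[1],1),round(r[2]),np.round(onplane(C[n],[r[0]],0.04)[0],3), np.round(onplane(C[n],cv2.boxPoints(r),0.04)[:,:2],3).tolist())
T=np.load("top0.npy")[90:240,200:490]; save("crop0",cv2.resize(T,None,fx=2.7,fy=2.7,interpolation=cv2.INTER_CUBIC))
for p in[(369,163),(250,150),(288,145),(390,226),(421,150),(431,178),(270,325)]: print(p,np.round(onplane(C["top"],[p],0.02)[0],3))
E
```

```text
top red [369.1 161. ] [22.8  4.1] 72 [ 0.539 -0.342  0.04 ] [[0.575, -0.325], [0.58, -0.338], [0.503, -0.359], [0.499, -0.346]]
top ochre [372.  267.4] [46.2 13.8] 56 [ 0.182 -0.336  0.04 ] [[0.232, -0.277], [0.257, -0.315], [0.133, -0.394], [0.109, -0.356]]
top ochre [ 67.6 247.9] [ 4.2 28.2] 5 [0.263 0.651 0.04 ] [[0.219, 0.657], [0.31, 0.658], [0.309, 0.644], [0.217, 0.644]]
top ochre [ 48.5 243.9] [ 4.1 20.2] 6 [0.278 0.714 0.04 ] [[0.246, 0.721], [0.311, 0.721], [0.31, 0.708], [0.244, 0.708]]
top ochre [335.4 217.2] [13.5 43.6] 53 [ 0.349 -0.222  0.04 ] [[0.323, -0.151], [0.41, -0.268], [0.374, -0.294], [0.288, -0.177]]
top ochre [466.  214.5] [43.4 13.3] 88 [ 0.349 -0.653  0.04 ] [[0.422, -0.635], [0.423, -0.68], [0.278, -0.671], [0.277, -0.628]]
top ochre [253.5 162.1] [42.8 50.6] 83 [0.542 0.049 0.04 ] [[0.607, 0.144], [0.628, -0.027], [0.478, -0.045], [0.458, 0.123]]
top ochre [421.5 148.5] [27. 25.] 0 [ 0.58  -0.522  0.04 ] [[0.536, -0.473], [0.625, -0.478], [0.623, -0.571], [0.535, -0.564]]
top ochre [288.2 142. ] [73.   3.8] 82 [ 0.611 -0.069  0.04 ] [[0.742, -0.046], [0.
[... 2779 characters left out ...]
8] 65 [0.184 0.716 0.04 ] [[0.098, 0.71], [0.096, 0.722], [0.267, 0.722], [0.269, 0.71]]
scene ochre [514.1  86.7] [37.1  2.1] 65 [0.185 0.746 0.04 ] [[0.104, 0.742], [0.102, 0.751], [0.264, 0.751], [0.266, 0.742]]
scene ochre [484.   90.5] [45.6  2.5] 66 [0.167 0.621 0.04 ] [[0.066, 0.616], [0.064, 0.627], [0.264, 0.627], [0.266, 0.616]]
scene ochre [491.1  88.4] [47.4  2.8] 66 [0.166 0.653 0.04 ] [[0.061, 0.647], [0.059, 0.659], [0.268, 0.659], [0.27, 0.647]]
(369, 163) [ 0.538 -0.344  0.02 ]
(250, 150) [0.592 0.064 0.02 ]
(288, 145) [ 0.607 -0.067  0.02 ]
(390, 226) [ 0.319 -0.404  0.02 ]
(421, 150) [ 0.581 -0.525  0.02 ]
(431, 178) [ 0.481 -0.552  0.02 ]
(270, 325) [ 0.007 -0.005  0.02 ]
```

View pics/crop0.png

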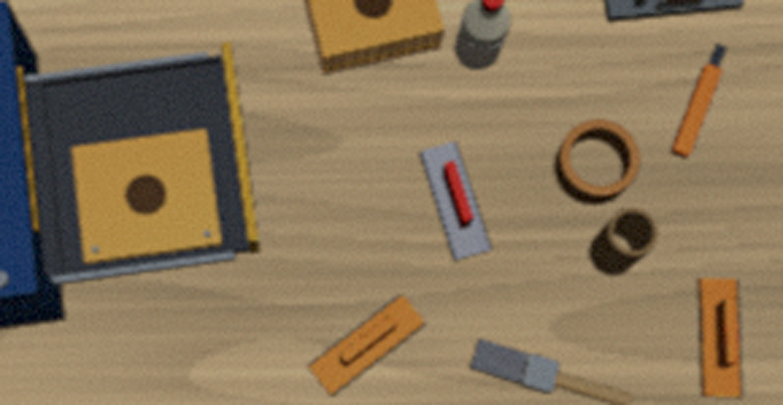

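The crop shows the aluminium plate with the red rib, at (455,195) in the crop, clearly distinct from the orange ones. Next I take a close wrist view of the drawer.

>>> drive_tool([
  [0,0,40,0],
  [20,-30,60,-6],
  [40,-60,62,-12],
  [60,-100,62,-18],
  [80,-140,62,-24],
  [100,-180,62,-30],
  [120,-220,62,-36],
  [145,-260,62,-42],
  [170,-300,62,-48],
  [195,-340,62,-54],
])

```text
t: 1.1
eef_pos: [0.4145, 0.2701, 0.31]
eef_rot: [-180.0, 0.0, 106.1]
contact_force: [0.8, 0.5, -0.4]
finger_gap: 0.0853
finger_force: 0.0
```

>>> drive_tool([
  [25,-35,0,-3],
  [55,-70,0,-6],
  [85,-105,0,-9],
  [115,-140,0,-9],
  [145,-175,0,-9],
  [170,-210,0,-9],
  [190,-240,0,-9],
  [200,-260,0,-9],
  [206,-272,0,-9],
  [206,-272,0,-9],
])

```text
t: 2.1
eef_pos: [0.6203, -0.0011, 0.3096]
eef_rot: [-179.9, -0.0, 97.2]
contact_force: [-0.3, 0.3, 0.2]
finger_gap: 0.0854
finger_force: 0.0
```

Run:
```python
from m import *
o=observe();C=cam("wrist");a=snapshot("wrist");np.save("w1.npy",a);save("w1",a)
print(o["t"],o["eef_pos"],o["eef_rot"],-C[3].T@C[4],C[3][2])
```

```text
2.1 [ 0.62025559 -0.00114421  0.30955889] [-1.79929650e+02 -1.60809651e-02  9.71963589e+01] [0.60938087 0.07885018 0.43512888] [ 0.03804896 -0.31516149 -0.94827502]
```

View pics/w1.png

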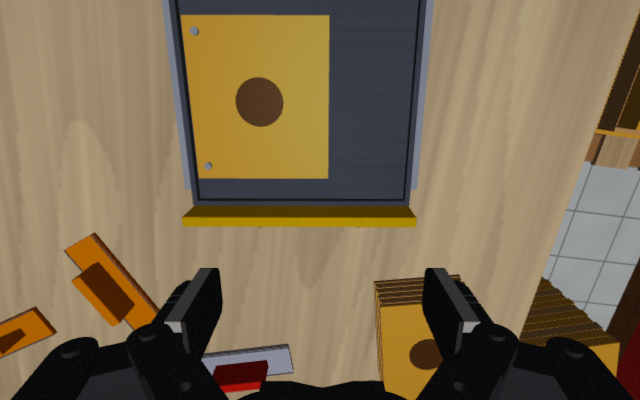

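The drawer is seen squarely. The pack's free edge runs at column 329 from row 15 to row 178, and the push plate spans rows 207-226, columns 183-416. I'll take a second wrist view to get heights.

>>> drive_tool([
  [20,20,-10,0],
  [40,35,-20,0],
  [50,40,-25,0],
  [50,40,-25,0],
  [50,40,-25,0],
  [50,40,-25,0],
])

```text
t: 2.75
eef_pos: [0.6697, 0.0397, 0.2862]
eef_rot: [180.0, 0.0, 97.3]
contact_force: [-0.6, 0.0, -0.5]
finger_gap: 0.0857
finger_force: 0.0
```

```bash
cat > pk.py <<'E'
from m import *
def quad(c):  # fit 4 sides of a contour by lines, return corners
    box=cv2.boxPoints(cv2.minAreaRect(c)); p=c[:,0,:].astype(float); L=[]
    for i in range(4):
        a,b=box[i],box[(i+1)%4]; n=np.array([-(b-a)[1],(b-a)[0]])/np.linalg.norm(b-a); s=(p-a)@(b-a)/np.dot(b-a,b-a)
        q=p[(abs((p-a)@n)<5)&(s>.12)&(s<.88)]
        L.append(cv2.fitLine(q.astype(np.float32),cv2.DIST_HUBER,0,.01,.01).ravel())
    out=[]
    for i in range(4):
        l,m=L[i-1],L[i]; A=np.c_[l[:2],-m[:2]]; t=np.linalg.solve(A,m[2:]-l[2:]); out.append(l[2:]+t[0]*l[:2])
    return np.array(out)
E
python3 - <<'E'
from pk import *
import pickle
C=cam("wrist");o=observe();a=snapshot("wrist");np.save("w2.npy",a);save("w2",a)
# view 1 camera: same mounting -> rebuild from stored tool motion
print(o["eef_pos"],o["eef_rot"]);pickle.dump(C,open("C2.pkl","wb"))
for n in("w1","w2"):
    im=np.load(n+".npy")
    for c in blobs(ochre(im),900):
        print(n,cv2.contourArea(c),np.round(quad(c),1).tolist(), np.round(cv2.boundingRect(c)) )
        if n=="w2": print(np.round(onplane(C,quad(c),.04),4).tolist())
E
```

```text
[0.66973979 0.03974237 0.28624429] [1.79952545e+02 1.60873664e-02 9.72958136e+01]
w1 955.0 [[-60.599998474121094, 353.0], [33.099998474121094, 310.6000061035156], [52.099998474121094, 333.5], [5.800000190734863, 353.0]] [  0 311  53  46]Traceback (most recent call last):
  File "<stdin>", line 9, in <module>
  File "pk.py", line 7, in quad
    L.append(cv2.fitLine(q.astype(np.float32),cv2.DIST_HUBER,0,.01,.01).ravel())
             ~~~~~~~~~~~^^^^^^^^^^^^^^^^^^^^^^^^^^^^^^^^^^^^^^^^^^^^^^^
cv2.error: OpenCV(4.12.0) /io/opencv/modules/imgproc/src/linefit.cpp:50: error: (-215:Assertion failed) count > 0 in function 'fitLine2D_wods'
```

Run:
```python
from pk import *
import pickle
from scipy.spatial.transform import Rotation as Ro
C2=pickle.load(open("C2.pkl","rb"))
o2=np.array([0.66973979,0.03974237,0.28624429]);R2=Ro.from_euler("xyz",[179.952545,.01608737,97.2958136],degrees=True).as_matrix()
o1=np.array([0.62025559,-0.00114421,0.30955889]);R1=Ro.from_euler("xyz",[-179.92965,-.01608,97.19636],degrees=True).as_matrix()
f,cx,cy,R,t=C2; D=R1@R2.T; Rn=R@D.T; c1=o1+D@(-R.T@t-o2); C1=(f,cx,cy,Rn,-Rn@c1)
print("check centre",c1)
Q={}
for n,C in(("w1",C1),("w2",C2)):
    im=np.load(n+".npy")
    for c in blobs(ochre(im),1500):
        r=cv2.boundingRect(c); print(n,r,cv2.contourArea(c))
        if r[1]<210 and r[2]<200 and r[3]>100 and r[0]<300:
            try: Q[n]=quad(c)
            except Exception as e: print(e)
    if n in Q: print(np.round(Q[n],1).tolist(),np.round(onplane(C,Q[n],.04),4).tolist())
if len(Q)==2:
  for i in range(4):print(np.round(tri(C1,Q["w1"][i],C2,Q["w2"][i]),4))
```

```text
check centre [0.60936383 0.07885306 0.43511449]
w1 (375, 290, 62, 110) 3868.0
w1 (65, 236, 92, 94) 1800.5
w1 (182, 217, 235, 10) 2099.5
w1 (181, 15, 148, 164) 22292.0
[[180.8000030517578, 14.5], [328.20001220703125, 16.299999237060547], [326.5, 177.0], [196.89999389648438, 177.0]] [[0.4596, 0.1256, 0.04], [0.6072, 0.1425, 0.04], [0.6271, -0.0236, 0.04], [0.4779, -0.0424, 0.04]]
w2 (337, 335, 99, 65) 4093.5
w2 (126, 254, 242, 11) 2165.5
w2 (120, 49, 161, 164) 23292.5
[[119.80000305175781, 50.0], [273.70001220703125, 50.0], [279.70001220703125, 212.0], [146.3000030517578, 212.0]] [[0.4593, 0.1245, 0.04], [0.6083, 0.1436, 0.04], [0.6291, -0.0238, 0.04], [0.4797, -0.0428, 0.04]]
[0.4618 0.1247 0.0451]
[0.6071 0.1441 0.031 ]
[ 0.628  -0.026   0.0327]
[ 0.4766 -0.0447  0.0345]
```

View pics/w2.png

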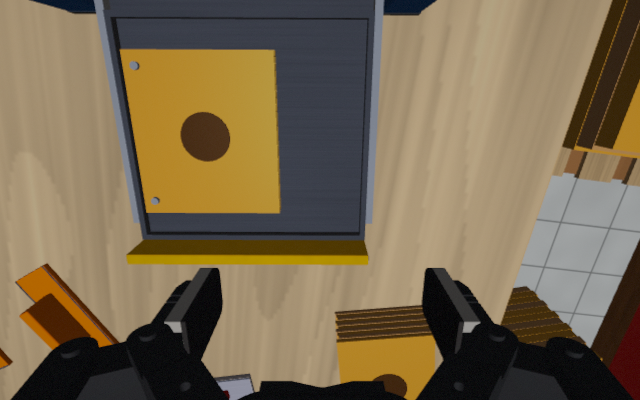

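```bash
cat > edge.py <<'E'
from pk import *
def lastcross(sig):
    d=-np.diff(sig);i=np.argmax(d);w=d[max(0,i-3):i+4].clip(0);return (np.arange(max(0,i-3),max(0,i-3)+len(w))*w).sum()/w.sum()+.5
def vedge(im,u0,v0,v1,w=12):
    R=cv2.GaussianBlur(im[...,0].astype(float),(1,3),0)
    p=[(u0-w+lastcross(R[v,u0-w:u0+w]),v) for v in range(v0,v1)]
    p=np.array(p,np.float32);vx,vy,x,y=cv2.fitLine(p,cv2.DIST_HUBER,0,.01,.01).ravel();k=vx/vy
    return k,x-k*y,np.std(p[:,0]-(k*p[:,1]+x-k*y))
def hedge(im,v0,u0,u1,up=False,w=10):
    R=im[...,0].astype(float);s=-1 if up else 1
    p=[]
    for u in range(u0,u1):
        p.append((u,v0-w+lastcross(s*R[v0-w:v0+w,u])))
    p=np.array(p,np.float32);k,b=np.polyfit(p[:,0],p[:,1],1);return k,b
E
python3 - <<'E'
from edge import *
import pickle
from scipy.spatial.transform import Rotation as Ro
C2=pickle.load(open("C2.pkl","rb"))
o2=np.array([0.66973979,0.03974237,0.28624429]);R2=Ro.from_euler("xyz",[179.952545,.01608737,97.2958136],degrees=True).as_matrix()
o1=np.array([0.62025559,-0.00114421,0.30955889]);R1=Ro.from_euler("xyz",[-179.92965,-.01608,97.19636],degrees=True).as_matrix()
f,cx,cy,R,t=C2; D=R1@R2.T; Rn=R@D.T; c1=o1+D@(-R.T@t-o2); C1=(f,cx,cy,Rn,-Rn@c1); pickle.dump(C1,open("C1.pkl","wb"))
cs={}
for n,C,u,v0,v1,vp in(("w1",C1,328,15,178,226),("w2",C2,277,49,213,263)):
    im=np.load(n+".npy"); k,b,s=vedge(im,u,v0+8,v1-8,14)
    kt,bt=hedge(im,v0,u-90,u-15,True); kb,bb=hedge(im,v1,u-90,u-15)
    def X(kh,bh): v=(kh*b+bh)/(1-kh*k); return [k*v+b,v]
    P=[X(kt,bt),X(kb,bb)];cs[n]=P
    W=onplane(C,P,.04);d=W[0]-W[1];print(n,k,b,s,np.round(P,2).tolist(),np.round(W,4).tolist(),"len",np.linalg.norm(d),"ang",np.degrees(np.arctan2(d[1],d[0])),"mid",W.mean(0))
for i in(0,1):print("tri",tri(C1,cs["w1"][i],C2,cs["w2"][i]))
# plate top outer edge
for n,C in(("w1",C1),("w2",C2)):
    for c in blobs(ochre(np.load(n+".npy")),1500):
        r=cv2.boundingRect(c)
        if r[2]>200:
            l,rt=[r[0],r[1]],[r[0]+r[2],r[1]]; 
            print(n,"plate",r,np.round(onplane(C,[l,rt,[r[0]+r[2]/2,r[1]]],.075),4).tolist())
E
```

```text
w1 -0.0078016473 329.18777 0.07453452 [[329.07, 14.77], [327.8, 178.16]] [[0.6079, 0.144, 0.04], [0.6288, -0.0248, 0.04]] len 0.17004105221523996 ang 97.05711047108086 mid [0.6183119  0.05962165 0.04      ]
w2 0.03600419 272.42282 0.10412896 [[274.19, 49.15], [280.08, 212.73]] [[0.6086, 0.1444, 0.04], [0.6295, -0.0246, 0.04]] len 0.17027110665646802 ang 97.04860198516444 mid [0.61908052 0.05988324 0.04      ]
tri [0.60789517 0.14478004 0.03486065]
tri [ 0.62909159 -0.02589943  0.03624782]
w1 plate (182, 217, 235, 10) [[0.4738, -0.0794, 0.075], [0.7299, -0.0469, 0.075], [0.6019, -0.0632, 0.075]]
w2 plate (126, 254, 242, 11) [[0.4736, -0.0786, 0.075], [0.7294, -0.0459, 0.075], [0.6015, -0.0623, 0.075]]
```

The pack edge comes out 170 mm long at 97.05°, with its middle at (0.6183, 0.0597). Height triangulates to about 36 mm, consistent with 40. Next is the straightedge.

>>> drive_tool([
  [-10,-35,0,-8],
  [-22,-75,-3,-16],
  [-35,-115,-6,-24],
  [-48,-155,-10,-32],
  [-62,-195,-13,-40],
  [-75,-235,-16,-48],
  [-90,-275,-19,-56],
  [-105,-315,-22,-64],
  [-118,-350,-24,-72],
  [-130,-382,-25,-80],
])

```text
t: 3.8
eef_pos: [0.5386, -0.3441, 0.261]
eef_rot: [180.0, -0.0, 16.9]
contact_force: [-0.5, 0.1, 0.7]
finger_gap: 0.0854
finger_force: 0.0
```

>>> drive_tool([
  [0,0,0,-2],
  [0,0,0,-2],
  [0,0,0,-2],
])

```text
t: 4.1
eef_pos: [0.5399, -0.3421, 0.2609]
eef_rot: [180.0, -0.0, 15.3]
contact_force: [-0.7, 0.2, 0.2]
finger_gap: 0.0855
finger_force: 0.0
```

```bash
cat > se.py <<'E'
from edge import *
def ribfit(im,C,z=.05):
    cs=blobs(red(im),200); c=max(cs,key=cv2.contourArea); r=cv2.minAreaRect(c); b=cv2.boxPoints(r); W=onplane(C,b,z)
    e=[W[(i+1)%4]-W[i] for i in(0,1)]; L=max(e,key=np.linalg.norm)
    return c,r,W,np.degrees(np.arctan2(L[1],L[0])),[np.linalg.norm(x) for x in e]
E
python3 - <<'E'
from se import *
import pickle
C=cam("wrist");o=observe();a=snapshot("wrist");np.save("w3.npy",a);save("w3",a);pickle.dump(C,open("C3.pkl","wb"))
print(o["t"],o["eef_pos"],o["eef_rot"])
c,r,W,ang,e=ribfit(a,C);print(r,np.round(W.mean(0),4),ang,e)
E
```

```text
4.1 [ 0.53988808 -0.34209291  0.26092047] [ 1.79969958e+02 -3.44767688e-02  1.53296725e+01]
((319.5, 167.5), (79.0, 13.0), 90.0) [ 0.5398 -0.3407  0.05  ] -164.46979890021063 [np.float64(0.012281123669740112), np.float64(0.07920370365534514)]
```

View pics/w3.png

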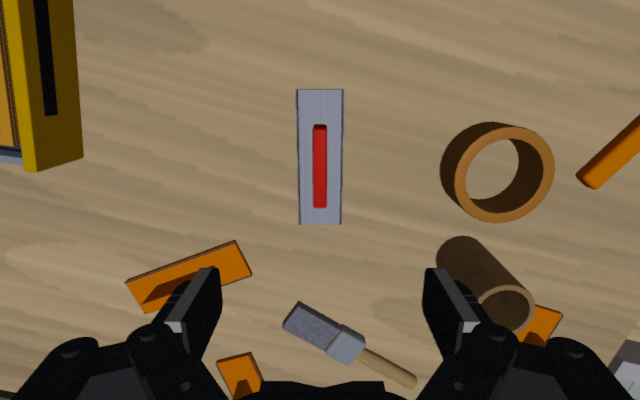

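The rib is centred at (320,167), about 79 mm long at z = 0.05, at 15.5°. I descend partway and take the second view for its height.

>>> drive_tool([
  [0,1,-30,0],
  [0,1,-65,0],
  [0,1,-90,0],
  [0,1,-90,0],
  [0,1,-90,0],
], claw=60)

```text
t: 4.65
eef_pos: [0.5404, -0.3405, 0.1707]
eef_rot: [-180.0, 0.0, 15.4]
contact_force: [-0.3, -0.4, 0.4]
finger_gap: 0.0601
finger_force: 0.0
```

Run:
```python
from se import *
import pickle
C=cam("wrist");o=observe();a=snapshot("wrist");np.save("w4.npy",a)
C3=pickle.load(open("C3.pkl","rb"))
print(o["t"],o["eef_pos"],o["eef_rot"])
c,r,W,ang,e=ribfit(a,C);print(r,np.round(W.mean(0),4),ang,e)
c3,r3,*_=ribfit(np.load("w3.npy"),C3)
s=lambda r:sorted(cv2.boxPoints(r).tolist(),key=lambda p:(p[1]>r[0][1],p[0]))
for p,q in zip(s(r3),s(r)):print(np.round(tri(C3,p,C,q),4))
print("centre",tri(C3,r3[0],C,r[0]))
```

```text
4.65 [ 0.54043588 -0.340493    0.17070087] [-1.79990517e+02  6.66195642e-03  1.53750659e+01]
((321.0, 196.0), (102.0, 18.0), 90.0) [ 0.5399 -0.3408  0.05  ] -164.21590916711563 [np.float64(0.012635356475963873), np.float64(0.07903990904573054)]
[ 0.5765 -0.3243  0.0507]
[ 0.5798 -0.3363  0.0509]
[ 0.4995 -0.3447  0.049 ]
[ 0.5032 -0.3578  0.0492]
centre [ 0.53984333 -0.34072578  0.04392665]
```

The rib top triangulates to 0.050 m. Descend and grip.

>>> drive_tool([
  [0,0,-40,0.3],
  [0,0,-80,0.3],
  [0,0,-105,0.3],
  [0,0,-120,0.3],
  [0,0,-129,0.3],
  [0,0,-133,0.3],
  [0,0,-133,0.3],
])

```text
t: 5.4
eef_pos: [0.5409, -0.3416, 0.0386]
eef_rot: [179.9, -0.1, 15.6]
contact_force: [-1.2, 0.2, 0.1]
finger_gap: 0.0597
finger_force: 0.0
```

>>> drive_tool([
  [0,0,0,0],
  [0,0,0,0],
  [0,0,0,0],
  [0,0,0,0],
  [0,0,0,0],
  [0,0,0,0],
  [0,0,0,0],
], claw=0, grip_force=50)

```text
t: 6.1
eef_pos: [0.5406, -0.3412, 0.0383]
eef_rot: [180.0, -0.0, 15.6]
contact_force: [-1.2, 2.6, 6.3]
finger_gap: 0.0134
finger_force: 51.3
```

>>> drive_tool([
  [0,0,15,0],
  [0,0,45,0],
  [0,5,85,0],
  [0,20,120,6],
  [5,45,145,13],
  [12,75,155,20],
  [20,110,160,28],
  [30,145,160,36],
  [40,180,160,44],
  [50,215,160,52],
])

```text
t: 7.1
eef_pos: [0.5893, -0.1245, 0.1964]
eef_rot: [-179.9, 0.0, 67.9]
contact_force: [0.7, -0.3, -3.8]
finger_gap: 0.013
finger_force: 49.8
```

>>> drive_tool([
  [10,35,0,7],
  [20,70,0,14],
  [30,100,0,20],
  [40,130,0,25],
  [48,155,0,28],
  [54,175,0,29.5],
  [57,189,0,29.5],
  [57,189,0,29.5],
  [57,189,0,29.5],
])

```text
t: 8.0
eef_pos: [0.6465, 0.0626, 0.1967]
eef_rot: [-179.9, 0.0, 97.1]
contact_force: [-0.3, -0.8, -4.8]
finger_gap: 0.0131
finger_force: 49.8
```

Run:
```python
from se import *
import pickle
C=cam("wrist");o=observe();a=snapshot("wrist");np.save("w5.npy",a);save("w5",a);pickle.dump(C,open("C5.pkl","wb"))
print(o["t"],o["eef_pos"],o["eef_rot"],o["contact_force"],o["finger_gap"])
```

```text
8.0 [0.64654999 0.06258418 0.19667047] [-1.79911875e+02  3.41647531e-02  9.70940990e+01] [-0.34064028 -0.75981469 -4.76233913] 0.013107770088282336
```

View pics/w5.png

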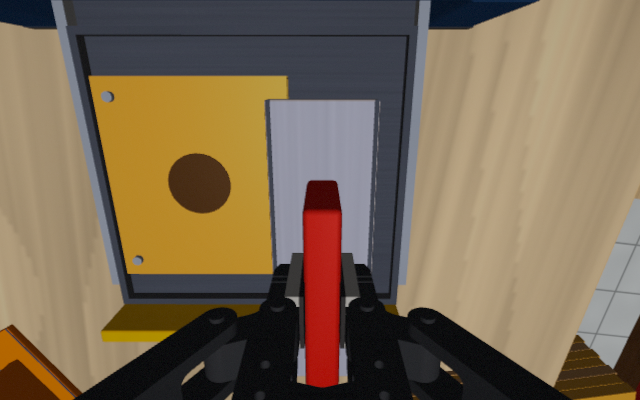

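The straightedge is held straight above the tray: far end at row 100, long edges at columns 270 and 377. I check its pose relative to the TCP.

Run:
```python
from se import *
import pickle
C=pickle.load(open("C5.pkl","rb"));a=np.load("w5.npy");B=a[...,2].astype(float)
L=[];Rr=[]
for v in range(106,235):
    s=B[v]; l=np.diff(s[262:285]);r=-np.diff(s[362:386])
    L.append((262+np.argmax(l)+.5,v));Rr.append((362+np.argmax(r)+.5,v))
W=[]
z=.1967-.0385+.008
for P in(L,Rr):
    w=onplane(C,P,z); d=np.polyfit(w[:,1],w[:,0],1); W.append(w); print(np.round(P[0]),np.round(P[-1]),"ang",90-np.degrees(np.arctan(d[0])),"at y .0626 x",np.polyval(d,.0626))
r=-np.diff(B[85:115,322]);e=85+np.argmax(abs(r))+.5;print("far end",e,onplane(C,[(322,e)],z))
```

```text
[270. 106.] [276. 234.] ang 97.0098033789317 at y .0626 x 0.6224865740539881
[374. 106.] [368. 234.] ang 97.0983127119432 at y .0626 x 0.6681941929486614
far end 99.5 [[0.63648913 0.13577455 0.1662    ]]
```

Angle is 97.05° and the offset is about 27–28 mm. I add 3 mm of clearance and lower.

>>> drive_tool([
  [3,0.5,-20,0],
  [3,0.5,-50,0],
  [3,0.5,-80,0],
  [3,0.5,-103,0],
  [3,0.5,-116,0],
  [3,0.5,-122,0],
  [3,0.5,-126,0],
  [3,0.5,-128,0],
  [3,0.5,-128,0],
  [3,0.5,-128,0],
])

```text
t: 9.05
eef_pos: [0.6509, 0.0635, 0.0705]
eef_rot: [179.9, 0.0, 97.1]
contact_force: [0.2, 0.3, -4.4]
finger_gap: 0.0128
finger_force: 49.6
```

>>> drive_tool([
  [0,0,-1,0],
  [0,0,-2,0],
  [0,0,-3,0],
  [0,0,-3.5,0],
  [0,0,-3.5,0],
  [0,0,-3.5,0],
])

```text
t: 9.65
eef_pos: [0.6501, 0.0634, 0.0657]
eef_rot: [-180.0, -0.0, 97.1]
contact_force: [0.9, -0.1, -4.7]
finger_gap: 0.0131
finger_force: 49.7
```

>>> drive_tool([
  [0,0,-0.5,0],
  [0,0,-1,0],
  [0,0,-1,0],
  [0,0,-1,0],
])

```text
t: 10.05
eef_pos: [0.6501, 0.0635, 0.0648]
eef_rot: [-180.0, -0.0, 97.1]
contact_force: [-0.1, -0.3, -3.9]
finger_gap: 0.013
finger_force: 49.7
```

>>> drive_tool([
  [-1,-0.1,0,0],
  [-2,-0.2,0,0],
  [-3,-0.4,0,0],
  [-4,-0.5,0,0],
  [-4,-0.5,0,0],
  [-4,-0.5,0,0],
])

```text
t: 10.65
eef_pos: [0.6461, 0.0629, 0.0649]
eef_rot: [180.0, -0.0, 97.1]
contact_force: [-0.3, -0.8, -4.0]
finger_gap: 0.0132
finger_force: 49.7
```

>>> drive_tool([
  [0,0,-0.3,0],
  [0,0,-0.6,0],
  [0,0,-0.6,0],
  [0,0,-0.6,0],
])

```text
t: 11.05
eef_pos: [0.6462, 0.0629, 0.0643]
eef_rot: [180.0, 0.0, 97.1]
contact_force: [-0.5, -0.2, -3.8]
finger_gap: 0.0131
finger_force: 50.0
```

>>> drive_tool([
  [-0.5,-0.1,0,0],
  [-1,-0.1,0,0],
  [-1.5,-0.2,0,0],
  [-2,-0.2,0,0],
  [-2,-0.2,0,0],
  [-2,-0.2,0,0],
])

```text
t: 11.65
eef_pos: [0.6441, 0.0628, 0.0643]
eef_rot: [180.0, -0.0, 97.1]
contact_force: [0.0, -0.1, -2.7]
finger_gap: 0.0132
finger_force: 50.0
```

>>> drive_tool([
  [-0.5,0,0,0],
  [-1,-0.1,0,0],
  [-1,-0.1,0,0],
  [-1,-0.1,0,0],
  [-1,-0.1,0,0],
])

```text
t: 12.15
eef_pos: [0.6439, 0.0627, 0.0645]
eef_rot: [179.9, 0.0, 97.1]
contact_force: [5.5, 0.7, -6.6]
finger_gap: 0.0133
finger_force: 49.5
```

>>> drive_tool([
  [-0.3,0,0,0],
  [-0.6,0,0,0],
  [-0.6,0,0,0],
  [-0.6,0,0,0],
  [-0.6,0,0,0],
])

```text
t: 12.65
eef_pos: [0.6438, 0.0627, 0.0645]
eef_rot: [179.8, 0.0, 97.1]
contact_force: [7.1, -0.1, -7.2]
finger_gap: 0.0132
finger_force: 49.3
```

Lateral contact with the pack is at x = 0.6438, as predicted. Ease off, seat on the floor, then nudge again.

>>> drive_tool([
  [1,0,0,0],
  [1,0,-0.5,0],
  [1,0,-1,0],
  [1,0,-1,0],
  [1,0,-1,0],
])

```text
t: 13.15
eef_pos: [0.644, 0.0627, 0.0643]
eef_rot: [179.9, 0.0, 97.1]
contact_force: [1.7, 0.6, 1.8]
finger_gap: 0.0134
finger_force: 50.9
```

>>> drive_tool([
  [0,0,-0.4,0],
  [0,0,-0.4,0],
  [-0.4,0,-0.4,0],
  [-0.8,0,-0.4,0],
  [-0.8,0,-0.4,0],
  [-0.8,0,-0.4,0],
])

```text
t: 13.75
eef_pos: [0.644, 0.0627, 0.0643]
eef_rot: [179.8, 0.0, 97.1]
contact_force: [3.3, 1.8, 5.7]
finger_gap: 0.0133
finger_force: 51.4
```

Seated on the floor and against the pack. Release and rise.

>>> drive_tool([
  [0,0,0.5,0],
  [0,0,0.5,0],
  [0,0,0.5,0],
  [0,0,0.5,0],
  [0,0,0.5,0],
  [0,0,0.5,0],
], claw=34)

```text
t: 14.35
eef_pos: [0.6425, 0.0626, 0.0631]
eef_rot: [-180.0, -0.0, 97.1]
contact_force: [0.1, -0.1, 0.4]
finger_gap: 0.034
finger_force: 0.0
```

>>> drive_tool([
  [0,0,5,0],
  [0,0,20,0],
  [0,0,50,0],
  [-5,-10,90,0],
  [-10,-20,130,0],
  [-12,-25,150,0],
  [-12,-25,150,0],
  [-12,-25,150,0],
])

```text
t: 15.15
eef_pos: [0.6309, 0.0376, 0.2145]
eef_rot: [179.9, 0.0, 97.1]
contact_force: [0.3, 0.4, -0.8]
finger_gap: 0.0339
finger_force: 0.0
```

Run:
```python
from se import *
import pickle
C=cam("wrist");o=observe();a=snapshot("wrist");np.save("w6.npy",a);save("w6",a);pickle.dump(C,open("C6.pkl","wb"))
print(o["t"],o["eef_pos"],o["eef_rot"])
c,r,W,ang,e=ribfit(a,C,.076);m=W.mean(0);print(r,np.round(m,4),ang%180,e)
E=np.array([.6183,.0597]);th=np.radians(97.05);d=m[:2]-E;print("x,y in pack_edge",d@[np.cos(th),np.sin(th)],d@[-np.sin(th),np.cos(th)])
```

```text
15.15 [0.63093839 0.03763271 0.21449217] [1.79891725e+02 8.23237041e-03 9.70887299e+01]
((342.45062255859375, 159.00634765625), (18.22354507446289, 102.18704986572266), 0.8069294691085815) [0.6428 0.0629 0.076 ] 96.87659212060565 [np.float64(0.07921054224248976), np.float64(0.013277107170929945)]
x,y in pack_edge 0.00016102009494302943 -0.024749554554862965
```

View pics/w6.png

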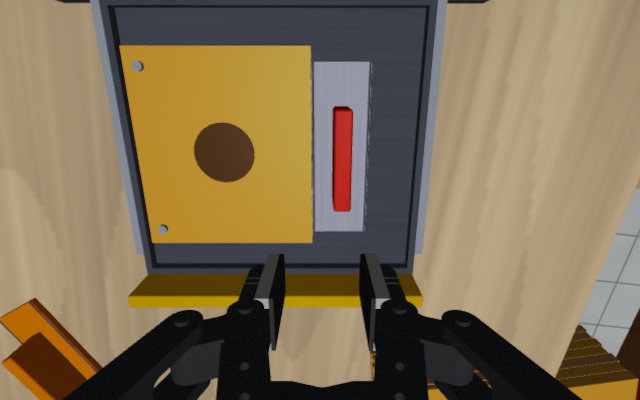

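The straightedge lies flush (y = -24.7 mm, angle 96.9°, centred), with its red rib at (342,159) parallel to the pack edge. Now close the gripper and go in front of the plate.

>>> drive_tool([
  [-4,-30,0,0],
  [-8,-65,0,0],
  [-12,-105,0,0],
  [-18,-140,0,0],
  [-22,-165,-10,0],
  [-22,-165,-50,0],
  [-22,-165,-95,0],
  [-22,-165,-135,0],
  [-22,-165,-159,0],
  [-22,-165,-159,0],
], claw=0)

```text
t: 16.2
eef_pos: [0.6037, -0.1256, 0.047]
eef_rot: [-179.3, -0.3, 97.1]
contact_force: [-0.1, -0.1, -0.2]
finger_gap: -0.0005
finger_force: 0.0
```

>>> drive_tool([
  [-0.5,4,0,0],
  [-1,9,0,0],
  [-1.5,14,0,0],
  [-2,19,0,0],
  [-2.5,24,0,0],
  [-3,28,0,0],
  [-3.5,32,0,0],
  [-4,36,0,0],
  [-4.5,40,0,0],
  [-4.5,40,0,0],
])

```text
t: 17.2
eef_pos: [0.6041, -0.0869, 0.0542]
eef_rot: [-180.0, -0.0, 97.1]
contact_force: [-0.2, 0.8, 0.2]
finger_gap: -0.0002
finger_force: 0.0
```

>>> drive_tool([
  [-0.4,3,0,0],
  [-0.8,6,0,0],
  [-1.2,10,0,0],
  [-1.7,14,0,0],
  [-2.3,19,0,0],
  [-3,24,0,0],
  [-3.6,29,0,0],
  [-4.2,34,0,0],
  [-4.8,39,0,0],
  [-5.4,44,0,0],
])

```text
t: 18.2
eef_pos: [0.5987, -0.0429, 0.0544]
eef_rot: [-180.0, 0.0, 97.1]
contact_force: [1.0, -1.6, 0.6]
finger_gap: -0.0003
finger_force: 0.9
```

>>> drive_tool([
  [-0.6,5,0,0],
  [-1.2,10,0,0],
  [-1.9,15,0,0],
  [-2.5,20,0,0],
  [-3.1,25,0,0],
  [-3.7,30,0,0],
  [-4.3,35,0,0],
  [-5,40,0,0],
  [-5.6,45,0,0],
  [-6.2,50,0,0],
])

```text
t: 19.2
eef_pos: [0.5925, 0.0071, 0.0543]
eef_rot: [-180.0, -0.0, 97.1]
contact_force: [0.0, -3.1, 0.5]
finger_gap: 0.0004
finger_force: 0.9
```

>>> drive_tool([
  [-0.6,5,0,0],
  [-1.2,10,0,0],
  [-1.9,15,0,0],
  [-2.5,20,0,0],
  [-3.1,25,0,0],
  [-3.7,30,0,0],
  [-4.3,35,0,0],
  [-5,40,0,0],
  [-5.6,45,0,0],
  [-6.2,50,0,0],
])

```text
t: 20.2
eef_pos: [0.5863, 0.0571, 0.0543]
eef_rot: [-180.0, -0.0, 97.1]
contact_force: [-0.6, -2.2, 0.8]
finger_gap: -0.0
finger_force: 0.9
```

>>> drive_tool([
  [-0.4,3,0,0],
  [-0.7,6,0,0],
  [-1.1,9,0,0],
  [-1.5,12,0,0],
  [-1.9,15,0,0],
  [-2.2,18,0,0],
  [-2.6,21,0,0],
  [-3,24,0,0],
  [-3.2,26,0,0],
  [-3.5,28,0,0],
])

```text
t: 21.2
eef_pos: [0.5829, 0.0848, 0.0543]
eef_rot: [180.0, 0.0, 97.1]
contact_force: [0.0, -1.8, -0.3]
finger_gap: 0.0002
finger_force: 0.8
```

Run:
```python
from m import *
C=cam("top");a=snapshot("top")
for c in blobs(ochre(a),40):
    r=cv2.minAreaRect(c)
    if 100<r[0][0]<300 and 90<r[0][1]<230: print(np.round(r[0],1),np.round(r[1],1),np.round(onplane(C,[r[0]],.075)[0],4))
c=max(blobs(red(a),10),key=cv2.contourArea,default=None); print(None if c is None else cv2.minAreaRect(c))
```

```text
((382.10003662109375, 88.80001068115234), (7.155416965484619, 7.602630138397217), 26.56505012512207)
```

>>> drive_tool([
  [-0.2,2,0,0],
  [-0.5,4,0,0],
  [-0.7,6,0,0],
  [-1,8,0,0],
  [-1.2,10,0,0],
  [-1.5,12,0,0],
  [-1.7,14,0,0],
  [-2,16,0,0],
  [-2,16,0,0],
])

```text
t: 22.15
eef_pos: [0.5808, 0.1012, 0.0543]
eef_rot: [-180.0, -0.0, 97.1]
contact_force: [-0.5, 0.3, 0.2]
finger_gap: 0.0002
finger_force: 0.0
```

>>> drive_tool([
  [-0.2,1.5,0,0],
  [-0.4,3,0,0],
  [-0.6,4.5,0,0],
  [-0.7,6,0,0],
  [-0.7,6,0,0],
])

```text
t: 22.65
eef_pos: [0.5802, 0.1062, 0.0543]
eef_rot: [-180.0, 0.1, 97.1]
contact_force: [0.7, -3.4, 0.4]
finger_gap: -0.0004
finger_force: 2.1
```

>>> drive_tool([
  [-0.1,1,0,0],
  [-0.2,2,0,0],
  [-0.2,2,0,0],
])

```text
t: 22.95
eef_pos: [0.5802, 0.1069, 0.0544]
eef_rot: [-180.0, 0.2, 97.1]
contact_force: [-0.4, -8.9, 0.8]
finger_gap: 0.0003
finger_force: 4.5
```

>>> drive_tool([
  [-0.1,1,0,0],
  [-0.2,2,0,0],
  [-0.2,2,0,0],
])

```text
t: 23.25
eef_pos: [0.58, 0.1084, 0.0544]
eef_rot: [-180.0, 0.2, 97.1]
contact_force: [-0.5, -11.7, 0.6]
finger_gap: -0.0001
finger_force: 5.5
```

>>> drive_tool([
  [-0.1,1,0,0],
  [-0.2,2,0,0],
  [-0.2,2,0,0],
])

```text
t: 23.55
eef_pos: [0.5796, 0.111, 0.0544]
eef_rot: [-180.0, 0.1, 97.1]
contact_force: [-1.7, -8.0, 1.2]
finger_gap: 0.0002
finger_force: 3.9
```

>>> drive_tool([
  [-0.1,1,0,0],
  [-0.2,2,0,0],
  [-0.2,2,0,0],
])

```text
t: 23.85
eef_pos: [0.5794, 0.1133, 0.0544]
eef_rot: [-180.0, 0.1, 97.1]
contact_force: [-0.3, -6.8, 1.4]
finger_gap: -0.0002
finger_force: 3.6
```

Passing the detent peak. Continue gently.

>>> drive_tool([
  [-0.1,1,0,0],
  [-0.2,2,0,0],
  [-0.4,3,0,0],
  [-0.5,4,0,0],
  [-0.5,4,0,0],
])

```text
t: 24.35
eef_pos: [0.5788, 0.118, 0.0543]
eef_rot: [-180.0, 0.1, 97.1]
contact_force: [-0.5, -3.7, 0.7]
finger_gap: -0.0002
finger_force: 2.3
```

>>> drive_tool([
  [-0.1,1,0,0],
  [-0.2,2,0,0],
  [-0.4,3,0,0],
  [-0.4,3,0,0],
])

```text
t: 24.75
eef_pos: [0.5783, 0.1219, 0.0543]
eef_rot: [-180.0, -0.0, 97.1]
contact_force: [-0.5, -1.5, 0.3]
finger_gap: 0.0001
finger_force: 0.7
```

>>> drive_tool([
  [-0.1,1,0,0],
  [-0.2,2,0,0],
  [-0.4,3,0,0],
  [-0.4,3,0,0],
])

```text
t: 25.15
eef_pos: [0.5783, 0.1225, 0.0543]
eef_rot: [-180.0, 0.2, 97.1]
contact_force: [0.6, -11.9, 0.8]
finger_gap: 0.0
finger_force: 5.9
```

>>> drive_tool([
  [-0.1,1,0,0],
  [-0.2,2,0,0],
  [-0.4,3,0,0],
  [-0.4,3,0,0],
])

```text
t: 25.55
eef_pos: [0.5783, 0.1226, 0.0544]
eef_rot: [-179.9, 0.6, 97.2]
contact_force: [0.8, -23.3, 2.9]
finger_gap: -0.0
finger_force: 11.5
```

This is a hard stop about 15 mm past the detent peak, so the drawer is home. Back off and rise.

>>> drive_tool([
  [0.4,-3,0,0],
  [0.8,-7,0,0],
  [2,-15,0,0],
  [3,-30,0,0],
  [5,-50,0,0],
  [8,-80,10,0],
  [8,-110,50,0],
  [8,-130,100,0],
  [8,-130,130,0],
  [8,-130,130,0],
])

```text
t: 26.55
eef_pos: [0.5894, -0.0039, 0.1917]
eef_rot: [179.3, 0.1, 97.0]
contact_force: [0.9, 0.7, 1.0]
finger_gap: 0.0003
finger_force: 0.0
```

Run:
```python
from m import *
o=observe();C=cam("wrist");w=snapshot("wrist");print(o["t"],o["eef_pos"],o["contact_force"])
T=snapshot("top")[70:250,100:400];save("end",np.hstack([cv2.resize(w,(480,300)),cv2.resize(T,(320,300))[:, :]]))
for c in blobs(ochre(w),300):
    r=cv2.boundingRect(c); print(r,np.round(onplane(C,[[r[0]+r[2]/2,r[1]+r[3]]],.075)[0],4))
```

```text
26.55 [ 0.58938419 -0.00394287  0.19165634] [0.89638577 0.73670574 0.98765312]
(594, 374, 46, 26) [ 0.8804 -0.1635  0.075 ]
(526, 372, 33, 21) [ 0.8096 -0.163   0.075 ]
(16, 348, 61, 52) [ 0.3696 -0.2195  0.075 ]
(11, 287, 113, 102) [ 0.3893 -0.2046  0.075 ]
```

View pics/end.png

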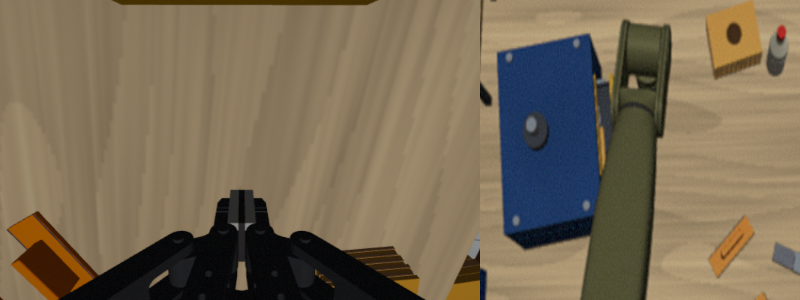

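The picture shows the plate (wrist view, top edge near row 4) and the yellow plate strip just in front of the housing. The arm is clear. The force fell after the detent and then hit a hard stop, so the drawer is home.

Run:
```python
from m import *
C=cam("wrist");a=snapshot("wrist");h=cv2.cvtColor(a,cv2.COLOR_RGB2HSV)
col=a[0:30,330].astype(int);v=int(np.argmax(np.abs(np.diff(col[:,2]-col[:,0]))))+.5
print("plate lower visible edge",v,onplane(C,[[330,v]],.075),observe()["joint_velocities"].max())
print(finish_job())
```

```text
plate lower visible edge 6.5 [[0.57509161 0.1205095  0.075     ]] 1.5831784750643862
the job is handed in; nothing more can be done
None
```

I handed the job in at about 26.6 s of the 54 s allowed. Before closing, the straightedge measured flush against the pack's free edge, and the drawer went through its detent to a hard stop. I couldn't see inside the closed press to check that the straightedge hadn't shifted, and the hand-in returned no verdict.

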